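Scoop the baubles from the cooling tray into their nests

ROBOT

A 6-joint arm with a two-finger parallel gripper is mounted at the origin on the work surface. World frame = base frame: x ahead of the robot, y to its left, z up, the work surface at z = 0. Lengths are in mm, angles in degrees, forces in N, time in s.
With the tool pointing down it reaches from about 350 to 850 mm from the base axis. Payload 8.1 kg.
Tool frame: the origin (TCP) lies between the finger pads; the fingertips stand 17 mm ahead of it and the grasp point (between the pads) lies 2 mm behind it; z points along the fingers, y is the line along which they close (so a half turn about z gives the same grasp; the last joint's range is limited). The gripper opens to 85 mm and grips with 20 to 120 N. Pads are 22 mm wide; open, the fingers measure 114 mm over their backs; the gripper's body (76 mm by 85 mm) begins 54 mm behind the grasp point. The pads swing forward as they close: fully open they stand 13 mm farther back than shut.
Start: joints at [-81.841, 7.471, 85.268, -0, 87.261, -4.893], TCP at [135.521, -584.499, 248.292] pointing down, gripper open.
Joint ranges: [-169.43, 169.43], [-51.17, 129.36], [1.28, 143.12], [-76.62, 256.62], [0, 156.53], [-152.29, 152.29]. Speed limits (degrees/s): [136.94, 136.94, 159.86, 180, 180, 180].

INTERFACE

Orientations are given as [roll, pitch, yaw] about the fixed x, y, z axes, in that order (R = Rz(yaw) Ry(pitch) Rx(roll)).
In Python, from bench import sense, snapshot, hand_in, trace, place_of gives the robot as it stands.
- The arm moves only by the shell command python3 -m handwheel 'ROWS' [FORCE]. ROWS is JSON, a list of rows, each a list of 7 numbers: the opening, from -1 (shut) to 1 (fully open), then the shift along the tool's x, y, z in cm, then the turn, a rotation vector about the tool's x, y, z in rad. A call has 1 to 12 rows; each row shifts and turns the commanded pose from where the row before left it, along the tool's axes as they then stand; what a row does not reach is not made up. A row lasts 1/12 s, in which the tool goes at most 41.7 mm and 7.16 degrees, less where a joint would pass 70% of its speed; a pose out of reach is approached as far as the arm can. A call with a gripper value outside its range is refused whole. The fingers move at their own pace and stop on an object; FORCE is the grip in N (left out, the last holds). Time passes only in rows, so rows that do not move let the fingers close. It gives the time, the measured TCP pose, the force, the opening and the grip force at its end, in the units of the state.
- sense(): the state, without advancing time (a new reading comes with each control period).
- snapshot(name): name is "side" or "top"; returns a dict with "image" (384x512x3 uint8, red, green, blue), "intrinsics" (3x3 intrinsics, pixels), "R" (3x3) and "t" (3): a world point X has camera coordinates R X + t. Camera axes: x right, y down, z forward; pixel columns grow to the right and rows downward; lengths in mm; the calibration is good to about 2 mm. A picture is of the moment at which its call begins. There is no depth.
- hand_in(): hands the job in; it is judged then, once.
Trained networks look in a picture, given as the dict that the camera call returned (one of the last four; its "shot" number tells which), for a name from the list of things; names that differ only in an ending like _2 or _b are one class to them, and where a whole thing is asked for, a point or a joint stands for the part that bears it (a point fixed in the world has none). Each returns a list of dicts, best first, with "conf" (0 to 1); they miss things now and then, are a little off and sometimes report something else, mostly with a low value. They report only what shows in the picture. A call takes as long as a camera call. They do not tell look-alikes from the thing itself.
- trace(picture, query): "pixels" (384x512 bool, what is visible of it).
- place_of(picture, query): "location" ([x, y, z] in mm, in world coordinates, good to about 4 mm: a listed point, or the origin of a listed thing).
The state is a dict: "time": time; "joint_pos": joint angles; "qd": joint speeds; "joint_efforts": joint torques, N m; "tool_pos": TCP position; "tcp_rot": TCP orientation; "ft_force": force on the tool from outside, world axes, zero at the start; "wrist_torque": the same for the moment, N m; "finger_gap": finger opening in mm; "grip_force": force on a finger pad.
Only numpy, scipy, OpenCV 4.12 (cv2) and the standard library are available. Lean on these libraries where they do the work, as an engineer would, in place of code of your own. Each camera call takes 0.05 s, during which the arm holds its last target. There are 200 camera calls.

TASK

At the glass-blowing bench, take the red-handled scoop and use it to carry first the amber and then the blue bauble, one at a time, out of the cooling tray, tipping each without a hard drop into the nest of its own colour. Never touch the baubles with the gripper, and leave the green bauble in its lane and the pliers where they lie. Finish with the scoop standing upright on the black pad, released.

Things in the scene. Friction and masses are not known exactly. Their poses are not given: they have to be found in the camera images.
- scoop_grip (a point): Handle of the loose steel scoop (250 g), which stands flat on its underside. Upright red bar, 24 mm along x, 16 mm across y, flat sides, from 62 to 134 mm above the underside: pinch across y. This point is on its axis, 100 mm above the underside. Axes: x forward to the lip, z up. Starts on the black pad, pointing roughly to world +y.
- scoop_lip (a point): Mid-point of the scoop's thin front edge, 95 mm ahead of the handle's axis, at underside level. The lip slopes up to a crest 6 mm high, 14 mm behind the edge. Pushed along the floor under a bauble stopped by the back wall, it rolls it over the crest into the pocket (drive to the wall's foot, then back off a little). Scoop: 63 mm wide at the lip, 58 mm elsewhere; underside ends 28 mm behind the handle's axis.
- scoop_pocket (a point): Where a bauble's centre lies when it sits in the scoop's pocket: 64 mm ahead of the handle's axis, 32 mm above the underside; axes as the grip. Holds exactly one; floor 2 mm thick, side walls 14 mm and back wall 20 mm high. Held level it keeps the bauble; pitched lip-down beyond about 30 degrees (45 is sure) the bauble rolls out over the lip.
- amber_center (a point): Amber glass bauble, a hollow blown ball of 60 mm diameter, 80 g; this point is its centre. Starts in one of the tray's three lanes (which one varies), lying on the lane floor, not more than 25 mm clear of the back wall. It is smooth and rolls easily. The gripper must not touch it.
- blue_center (a point): Blue glass bauble, a hollow blown ball of 60 mm diameter, 80 g; this point is its centre. Starts in one of the tray's three lanes (which one varies), lying on the lane floor, not more than 25 mm clear of the back wall. It is smooth and rolls easily. The gripper must not touch it.
- green_center (a point): Green glass bauble, a hollow blown ball of 60 mm diameter, 80 g; this point is its centre. Starts in one of the tray's three lanes (which one varies), lying on the lane floor, not more than 25 mm clear of the back wall. It is smooth and rolls easily. The gripper must not touch it. It stays where it is.
- tray_back (a point): Fixed wooden tray, on the left or right: three parallel lanes 76 mm wide, centre lines 82 mm apart. Point: foot of the back wall at floor level, middle lane's centre line; x along the lanes to the back wall, y left, z up. Lanes reach 134 mm to their open front. Floor 5 mm above the bench; dividers 6 mm thick, 23 mm above floor; back wall 50 mm, leaning back 10 degrees.
- nest_amber_floor (a point): Amber open square nest, fixed on the white 8 mm board, 96 mm outside, 84 mm inside. Point: centre of its inner floor (6 mm thick), x towards its back, z up. Walls 6 mm thick; above this floor the left, right and back walls rise 28 mm, the front wall (-x side, facing the robot) only 6 mm, so the scoop's lip can be held over it.
- nest_blue_floor (a point): Blue open square nest, fixed on the white 8 mm board, 96 mm outside, 84 mm inside. Point: centre of its inner floor (6 mm thick), x towards its back, z up. Walls 6 mm thick; above this floor the left, right and back walls rise 28 mm, the front wall (-x side, facing the robot) only 6 mm, so the scoop's lip can be held over it.
- pad_top (a point): Black rubber pad, fixed, 100 mm along its x, 200 mm along its y, 8 mm thick; this point is the centre of its top face. The scoop starts and ends on it.
- pliers: Red-handled pliers lying loose between the tray and the white board, about 145 mm long and 55 mm wide, 15 mm high; origin on the bench near the middle, long side along x. Not to be moved.
Not all that is in view belongs to the job. Leave any pink look-alike of the part that bears blue_center alone. Leave any pink look-alike of the part that bears amber_center alone.

How it is judged (in metres and radians):
On the way, in this order (a step that is already met when the one before it is completed fails the run):
1. the amber bauble sits in the scoop's pocket, lifted clear of the tray (distance between amber_center and scoop_pocket below 0.014 m and height (world z) of amber_center above 0.06 m and contact force between amber and tray below 0.1 N), for 0.2 s.
2. the amber bauble rests in the amber nest (horizontal distance between amber_center and nest_amber_floor below 0.022 m and z of amber_center in the frame of nest_amber_floor between 0.02 and 0.036 m and linear speed of amber below 0.05 m/s), for 0.2 s.
3. the blue bauble sits in the scoop's pocket, lifted clear of the tray (distance between blue_center and scoop_pocket below 0.014 m and height (world z) of blue_center above 0.06 m and contact force between blue and tray below 0.1 N), for 0.2 s.
4. the blue bauble rests in the blue nest (horizontal distance between blue_center and nest_blue_floor below 0.022 m and z of blue_center in the frame of nest_blue_floor between 0.02 and 0.036 m and linear speed of blue below 0.05 m/s), for 0.2 s.
At the end, for the whole second after the job is handed in: Each bauble at rest on its own nest's floor (centre within 22 mm of the nest's, 20 to 36 mm up); scoop still on the pad, upright within 0.1 rad, grip 94 to 106 mm above pad top, grip within 90 and pocket within 100 mm of pad centre from above; green bauble within 40 mm of its start (all of step 2 and all of step 4 and linear speed of scoop below 0.05 m/s and angle between scoop_grip's own z axis and vertical below 0.1 rad and z of scoop_grip in the frame of pad_top between 0.094 and 0.106 m and horizontal distance between scoop_grip and pad_top below 0.09 m and horizontal distance between scoop_pocket and pad_top below 0.1 m and distance of green_center from where it was at the start of the episode below 0.04 m); the robot touches nothing.
It fails at once if the gripper or arm touches a bauble (contact force between any of the fingers, the arm and amber above 0.3 N or contact force between any of the fingers, the arm and blue above 0.3 N or contact force between any of the fingers, the arm and green above 0.3 N).
It fails at once if a bauble is dropped or thrown (faster than 1.2 m/s, a fall of about 70 mm) (linear speed of any of amber, blue, green above 1.2 m/s).
It fails at once if the green bauble is pushed more than 40 mm from its place (distance of green_center from where it was at the start of the episode above 0.04 m).
It fails at once if the pliers are pushed more than 30 mm (distance of pliers from where it was at the start of the episode above 0.03 m).
It also fails if it takes over 72 s, if anything falls off the work surface, if the arm or the gripper's body presses on something with over 40 N, if the wrist force passes 120 N, or if a joint passes its speed limit or range.

## Working session

There is one attempt and no reset: what is moved stays moved. The work goes in short steps, Python scripts to look and compute and a shell command to move; the robot and the scene stay as the last step left them, time stands still between calls to the robot, and variables do not carry over. Pictures are saved under pics/ and viewed, at most 13 in all, crops included, and the job is handed in when it is done.

```bash
mkdir -p pics; ls; cat > h.py <<'E'
import numpy as np, cv2
from bench import *
E
python3 - <<'E'
from h import *
s=sense(); print(s)
for n in("top","side"):
    p=snapshot(n); cv2.imwrite(f"pics/{n}0.png",p["image"][:,:,::-1])
    C=-p["R"].T@p["t"]; print(n,C.round(),p["intrinsics"][0,0])
    for q in "scoop_grip scoop_lip scoop_pocket amber_center blue_center green_center tray_back nest_amber_floor nest_blue_floor pad_top pliers".split():
        print(q,[(np.round(d["location"]).tolist(),round(d["conf"],2)) for d in place_of(p,q)[:3]])
E
```

```text
pics
{'time': 0.0, 'joint_pos': array([-8.18418817e+01,  7.51465770e+00,  8.53289895e+01, -4.34162779e-04,
        8.72608257e+01, -4.89370690e+00]), 'qd': array([-0.10350632, -0.06489904,  0.00668365,  0.06020144, -0.10392203,
       -0.0333056 ]), 'joint_efforts': array([ 8.94712120e-04, -5.69396532e+01, -5.00550306e+01, -2.78119542e-04,
        1.48627523e-02,  7.03595219e-06]), 'tool_pos': array([ 135.4392414 , -583.98948659,  247.25186674]), 'tcp_rot': array([-1.79895871e+02, -8.48027401e-03,  1.30518387e+01]), 'ft_force': array([-0.71833492,  0.17124509,  0.74810144]), 'wrist_torque': array([0.02757627, 0.06074359, 0.01462879]), 'grip_force': 0.0, 'finger_gap': 85.45741161104833}
top [ 391.   67. 1065.] 400.4295707122252
scoop_grip [([425.0, -106.0, 112.0], 0.67), ([663.0, 232.0, 5.0], 0.61)]
scoop_lip [([414.0, -13.0, 5.0], 0.89)]
scoop_pocket [([420.0, -42.0, 40.0], 0.57)]
amber_center [([675.0, 431.0, 31.0], 0.84), ([624.0, 314.0, 36.0], 0.69)]
blue_center [([623.0, 230.0, 38.0], 0.85), ([395.0, 112.0, 29.0], 0.85), ([779.0, 201.0, 30.0], 0.55)]
green_center []
tray_back [([
[... 216 characters left out ...]
-1.0], 0.85)]
side [ 528. -765.  655.] 390.9444166263939
scoop_grip [([421.0, -104.0, 108.0], 0.77), ([625.0, -8.0, -1.0], 0.74)]
scoop_lip [([410.0, -9.0, 5.0], 0.71)]
scoop_pocket [([418.0, -43.0, 44.0], 0.74)]
amber_center [([673.0, 427.0, 31.0], 0.74), ([630.0, 316.0, 37.0], 0.61), ([411.0, -9.0, 6.0], 0.39)]
blue_center [([397.0, 107.0, 21.0], 0.85), ([781.0, 200.0, 33.0], 0.76), ([625.0, 229.0, 36.0], 0.74)]
green_center [([624.0, 153.0, 34.0], 0.64)]
tray_back [([662.0, 224.0, 3.0], 0.74), ([625.0, -8.0, 3.0], 0.7)]
nest_amber_floor [([610.0, -150.0, 12.0], 0.85)]
nest_blue_floor [([616.0, -263.0, 16.0], 0.69)]
pad_top [([433.0, -74.0, 4.0], 0.78)]
pliers [([626.0, -9.0, -3.0], 0.62)]
```

View pics/top0.png

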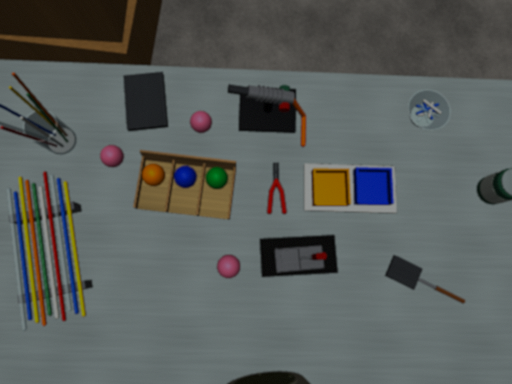

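View pics/side0.png

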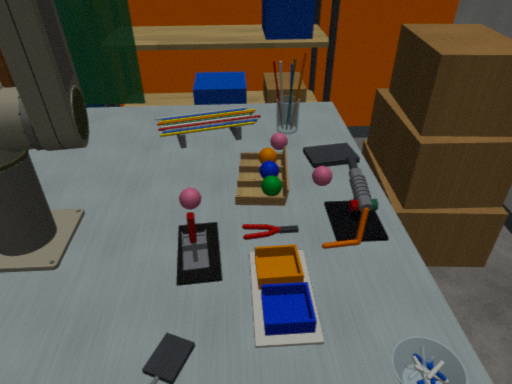

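The top view shows the tray at about (185,185), with lanes from left to right holding amber (152,174), blue (185,176) and green (216,177). The scoop is on the pad at (298,257) with its handle at (320,256), and the nests are at (330,187) and (374,187). The side view agrees. Next I'll fit the tray, pad, board and scoop precisely.

```bash
cat > h.py <<'E'
import numpy as np, cv2
from bench import *
from scipy.optimize import minimize, least_squares
from scipy.spatial.transform import Rotation as Ro
def proj(p,X):
    c=np.atleast_2d(X)@p["R"].T+p["t"]; u=c@p["intrinsics"].T; return u[:,:2]/u[:,2:]
def plane(p,uv,z):
    d=np.linalg.inv(p["intrinsics"])@[uv[0],uv[1],1]; d=p["R"].T@d; C=-p["R"].T@p["t"]
    return C+d*(z-C[2])/d[2]
def tri(ps,uvs):
    f=lambda X:np.concatenate([proj(p,X)[0]-u for p,u in zip(ps,uvs)])
    r=least_squares(f,[500,0,50]); return r.x,np.abs(r.fun).max()
def big(m):
    n,l,s,c=cv2.connectedComponentsWithStats(m.astype(np.uint8)); i=1+s[1:,4].argmax(); return l==i
def hullmask(uv,S=4):
    m=np.zeros((384*S,512*S),np.uint8); h=cv2.convexHull(((uv+.5)*S).astype(np.float32)); cv2.fillConvexPoly(m,h.round().astype(int),1); return m>0
def fit(ps,ms,pts,x0,S=4):
    "fit pose x,y,yaw(deg) of point set pts so that projected hulls match mask hulls"
    T=[]
    for m in ms:
        c=np.argwhere(m)[:,::-1]; c=np.concatenate([c+d for d in([-.5,-.5],[.5,-.5],[-.5,.5],[.5,.5])]); T.append(hullmask(c.astype(float),S))
    def cost(v):
        X=pts@Ro.from_euler("z",v[2],degrees=True).as_matrix().T+[v[0],v[1],0]
        return sum(1-(a&t).sum()/(a|t).sum() for t,a in((t,hullmask(proj(p,X),S)) for p,t in zip(ps,T)))
    r=minimize(cost,x0,method="Nelder-Mead",options=dict(initial_simplex=np.array([x0]*4)+np.r_[[[0,0,0]],np.diag([8,8,5])],xatol=.1,fatol=1e-5)); return r.x.round(1),round(r.fun,4)
def box(x0,x1,y0,y1,z0,z1): return np.array([[x,y,z] for x in(x0,x1) for y in(y0,y1) for z in(z0,z1)],float)
def to(pos,rot):
    "tool-frame shift (cm) and rotvec (rad) from the measured pose to pos(mm), [r,p,y] deg"
    s=sense(); R=Ro.from_euler("xyz",s["tcp_rot"],degrees=True); G=Ro.from_euler("xyz",rot,degrees=True)
    print("at",s["tool_pos"].round(1),s["tcp_rot"].round(2),"shift cm",(R.inv().apply(np.array(pos)-s["tool_pos"])/10).round(2),"turn",(R.inv()*G).as_rotvec().round(3))
E
python3 - <<'E'
from h import *
ps=[snapshot("top"),snapshot("side")]
hsv=[cv2.cvtColor(p["image"],cv2.COLOR_RGB2HSV) for p in ps]
def near(m,X,r):
    return None
def win(p,X,r):
    u=proj(p,X)[0]; m=np.zeros((384,512),bool); a=(u-r).astype(int);b=(u+r).astype(int); m[max(a[1],0):b[1],max(a[0],0):b[0]]=1; return m
balls=dict(amber=([626,315,35],8,22),blue=([624,230,35],105,130),green=([624,153,35],45,80))
for k,(X,lo,hi) in balls.items():
    uv=[]
    for p,h in zip(ps,hsv):
        m=big(win(p,X,15)&(h[...,0]>=lo)&(h[...,0]<=hi)&(h[...,1]>190)); c,r=cv2.minEnclosingCircle(np.argwhere(m)[:,::-1].astype(np.float32)); uv.append(np.array(c)); print(k,np.round(c,1),round(r,1),m.sum(),end=" ")
    X,e=tri(ps,uv); print(X.round(1),e.round(2))
def tr(q): return [trace(p,q)[0]["pixels"] for p in ps]
m=tr("tray_back"); print([x.sum() for x in m])
for w in(126,): print("tray",fit(ps,m,np.r_[box(-134,6,-w,w,0,28),box(0,14,-w,w,54,55)],[664,228,-5]), [fit([p],[a],np.r_[box(-134,6,-w,w,0,28),box(0,14,-w,w,54,55)],[664,228,-5]) for p,a in zip(ps,m)])
m=tr("pad_top"); print([x.sum() for x in m]); 
wm=[big(win(p,[612,-206,8],60 if i==0 else 75)&(h[...,1]<40)&(h[...,2]>190)) for i,(p,h) in enumerate(zip(ps,hsv))]
for i,(a,b) in enumerate(zip(m,wm)):
    im=ps[i]["image"].copy(); im[a]=[0,255,255]; im[b]=[255,0,255]; cv2.imwrite(f"pics/m{i}.png",im[:,:,::-1])
m=[x&~trace(p,"scoop_grip")[0]["pixels"] for x,p in zip(m,ps)]
print("pad",fit(ps,m,box(-50,50,-100,100,0,8),[431,-72,0]))
for i,(p,b) in enumerate(zip(ps,wm)):
    c,(w,h_),a=cv2.minAreaRect(np.array([plane(p,u[::-1],8)[:2] for u in np.argwhere(b)],np.float32)); print("board",np.round(c,1),round(w),round(h_),round(a,1))
rm=[big(win(p,[424,-105,142],22)&((h[...,0]<6)|(h[...,0]>174))&(h[...,1]>170)) for p,h in zip(ps,hsv)]
print("handle",[x.sum() for x in rm],fit(ps,rm,box(-12,12,-8,8,70,142),[424,-105,95]))
E
```

```text
amber [152.5 174.5] 11.6 398 amber [267.5 156.5] 9.5 199 [624.4 315.3  36.2] 0.37
blue [184.4 175.8] 10.6 325 blue [268.9 169.6] 9.1 220 [622.6 231.6  39.1] 0.11
green [216.3 177.1] 10.2 322 green [271.3 185. ] 9.7 293 [622.1 148.5  39.2] 0.09
[np.int64(4605), np.int64(1783)]
tray (array([662.2, 226.2,  -4.8]), np.float64(0.0907)) [(array([662. , 225.4,  -4.3]), np.float64(0.0383)), (array([662.4, 226.4,  -5.1]), np.float64(0.0468))]
[np.int64(1861), np.int64(1633)]Traceback (most recent call last):
  File "<stdin>", line 18, in <module>
  File "h.py", line 14, in big
    n,l,s,c=cv2.connectedComponentsWithStats(m.astype(np.uint8)); i=1+s[1:,4].argmax(); return l==i
                                                                      ~~~~~~~~~~~~~~^^
ValueError: attempt to get argmax of an empty sequence
```

```bash
python3 - <<'E'
from h import *
ps=[snapshot("top"),snapshot("side")]
hsv=[cv2.cvtColor(p["image"],cv2.COLOR_RGB2HSV) for p in ps]
def win(p,X,r):
    u=proj(p,X)[0]; m=np.zeros((384,512),bool); a=(u-r).astype(int);b=(u+r).astype(int); m[max(a[1],0):b[1],max(a[0],0):b[0]]=1; return m
print(ps[0]["image"][208,350],ps[0]["image"][187,300],ps[1]["image"][330,300],ps[0]["image"][100,350],ps[0]["image"][260,275],ps[0]["image"][260,287])
for i,p in enumerate(ps):
    im=p["image"]; 
    m=trace(p,"pad_top")
    if m:
        pts=[plane(p,u[::-1],8)[:2] for u in np.argwhere(m[0]["pixels"])]; c,s,a=cv2.minAreaRect(np.array(pts,np.float32)); print("pad",np.round(c,1),np.round(s),round(a,1))
    rm=big(win(p,[424,-105,142],22)&((hsv[i][...,0]<8)|(hsv[i][...,0]>172))&(hsv[i][...,1]>150)&(hsv[i][...,2]>60)); print("red",rm.sum(),fit([p],[rm],box(-12,12,-8,8,70,142),[424,-105,95]))
    for n,lo,hi,X in(("amber",8,25,[611,-150,15]),("blue",105,130,[614,-262,15])):
        m=big(win(p,X,30)&(hsv[i][...,0]>=lo)&(hsv[i][...,0]<=hi)&(hsv[i][...,1]>150)); b=np.r_[box(-48,-42,-48,48,-6,6),box(-42,48,-48,48,-6,28)]+[0,0,14]
        print(n,m.sum(),fit([p],[m],b,[X[0],X[1],-2]))
    s=trace(p,"scoop_grip")
    if s: print("scoop",s[0]["pixels"].sum(),fit([p],[s[0]["pixels"]],np.r_[box(-12,12,-8,8,70,142),box(-28,80,-29,29,8,22),box(80,95,-31,31,8,9)],[424,-105,95]))
E
```

```text
[144 146 145] [108 118 118] [ 1 12 73] [103 113 112] [37 38 39] [76 78 81]
pad [428.5 -70.6] [104. 201.] 4.7
red 62 (array([ 423.5, -109.7,   97.2]), np.float64(0.3766))
amber 1314 (array([ 608.8, -155.4,    3.8]), np.float64(0.0688))
blue 1346 (array([ 615. , -269.5,    2.1]), np.float64(0.0527))
scoop 1181 (array([ 424.1, -105. ,   95.5]), np.float64(0.0748))
pad [428.6 -72.3] [100. 205.] 4.7
red 79 (array([ 424. , -104.8,   99.9]), np.float64(0.5789))
amber 1641 (array([ 609.4, -148.9,    2.2]), np.float64(0.0583))
blue 2448 (array([ 616. , -263.8,    0.7]), np.float64(0.0184))
scoop 1110 (array([ 424.9, -106.4,   96.6]), np.float64(0.0422))
```

```bash
python3 -m handwheel '[[1,0,0,0,0,0,-0.121],[1,0,0,0,0,0,-0.121],[1,0,0,0,0,0,-0.121],[1,0,0,0,0,0,-0.121],[1,0,0,0,0,0,-0.121],[1,0,0,0,0,0,-0.121],[1,0,0,0,0,0,-0.121],[1,0,0,0,0,0,-0.121],[1,0,0,0,0,0,-0.121],[1,0,0,0,0,0,-0.121],[1,0,0,0,0,0,-0.121],[1,0,0,0,0,0,-0.121]]'; python3 -c "
from h import *
to([424.5,-105.7,248],[180,0,96])"
```

```text
time: 2.8
tool_pos: [135.5, -584.5, 248.3]
tcp_rot: [180.0, -0.0, 96.6]
ft_force: [-0.1, 0.3, 0.1]
finger_gap: 85.3
grip_force: 0.0
at [ 135.5 -584.5  248.3] [180.    -0.    96.59] shift cm [4.425e+01 3.420e+01 3.000e-02] turn [ 0.   -0.    0.01]
```

```bash
python3 -m handwheel '[[1,3.2,2.47,0,0,0,0],[1,3.2,2.47,0,0,0,0],[1,3.2,2.47,0,0,0,0],[1,3.2,2.47,0,0,0,0],[1,3.2,2.47,0,0,0,0],[1,3.2,2.47,0,0,0,0],[1,3.2,2.47,0,0,0,0],[1,3.2,2.47,0,0,0,0],[1,3.2,2.47,0,0,0,0],[1,3.2,2.47,0,0,0,0],[1,3.2,2.47,0,0,0,0],[1,3.2,2.47,0,0,0,0]]'; python3 -c "
from h import *
to([424.5,-105.7,109],[180,0,96])"
```

```text
time: 3.8
tool_pos: [389.0, -168.7, 248.7]
tcp_rot: [179.9, 0.0, 96.2]
ft_force: [1.6, -0.7, 0.0]
finger_gap: 85.2
grip_force: 0.0
at [ 389.  -168.7  248.7] [1.7994e+02 4.0000e-02 9.6230e+01] shift cm [ 5.89  4.2  13.97] turn [0.001 0.001 0.004]
```

```bash
python3 -m handwheel '[[1,2.9,2.3,0,0,0,0.01],[1,2.9,2.3,0,0,0,0],[1,0,0,0,0,0,0],[1,0,0,0,0,0,0]]'; python3 - <<'E'
from h import *
to([424.5,-105.7,109],[180,0,96])
ps=[snapshot("top"),snapshot("side")]
im=np.hstack([cv2.resize(p["image"][a:a+110,b:b+130],None,fx=3,fy=3,interpolation=cv2.INTER_CUBIC) for p,a,b in((ps[0],200,240),(ps[1],180,140))])
cv2.imwrite("pics/g1.png",im[:,:,::-1])
E
```

```text
time: 4.13
tool_pos: [428.8, -106.3, 248.3]
tcp_rot: [-180.0, -0.0, 95.9]
ft_force: [-0.4, 0.1, -0.5]
finger_gap: 85.4
grip_force: 0.0
at [ 428.8 -106.3  248.3] [-180.     -0.     95.93] shift cm [ 0.1  -0.42 13.93] turn [-0.    -0.    -0.001]
```

```bash
python3 -m handwheel '[[1,0.1,-0.42,0,0,0,0],[1,0,0,3,0,0,0],[1,0,0,3,0,0,0],[1,0,0,3,0,0,0],[1,0,0,2,0,0,0],[1,0,0,1.5,0,0,0],[1,0,0,1.4,0,0,0],[1,0,0,0,0,0,0],[1,0,0,0,0,0,0]]'; python3 - <<'E'
from h import *
ps=[snapshot("top"),snapshot("side")]
to([424.5,-105.7,109],[180,0,96])
im=np.hstack([cv2.resize(p["image"][a:a+110,b:b+130],None,fx=3,fy=3,interpolation=cv2.INTER_CUBIC) for p,a,b in((ps[0],200,240),(ps[1],180,140))])
cv2.imwrite("pics/g2.png",im[:,:,::-1])
E
```

```text
time: 4.98
tool_pos: [422.7, -108.3, 108.9]
tcp_rot: [-179.9, -0.0, 95.5]
ft_force: [-0.8, 0.3, -0.2]
finger_gap: 85.3
grip_force: 0.0
at [ 424.2 -108.4  110.5] [1.7992e+02 4.0000e-02 9.5590e+01] shift cm [0.27 0.06 0.15] turn [ 0.001  0.001 -0.007]
```

View pics/g2.png

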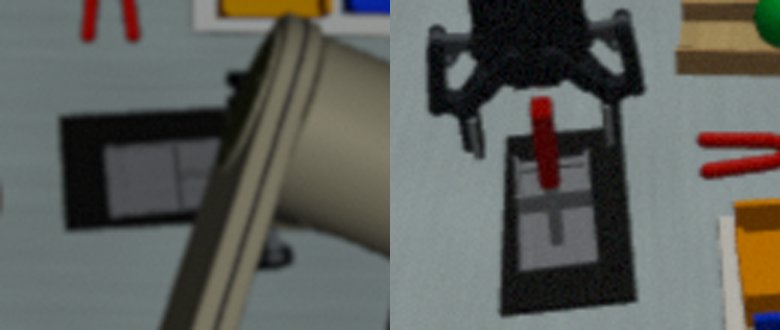

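In the side view the red handle is at (543,140), midway between the fingers at (472,135) and (612,120). It is centred, so I'll close.

```bash
python3 -m handwheel '[[0.4,0.2,0,0,0,0,0],[0,0,0,0,0,0,0],[-0.4,0,0,0,0,0,0],[-0.8,0,0,0,0,0,0],[-1,0,0,0,0,0,0],[-1,0,0,0,0,0,0],[-1,0,0,0,0,0,0],[-1,0,0,0,0,0,0],[-1,0,0,0,0,0,0],[-1,0,0,0,0,0,0],[-1,0,0,0,0,0,0]]' 80; python3 -m handwheel '[[-1,0,0,-1,0,0,0],[-1,0,0,-3,0,0,0],[-1,0,0,-3,0,0,0],[-1,0,0,-3,0,0,0],[-1,0,0,0,0,0,0],[-1,0,0,0,0,0,0],[-1,0,0,0,0,0,0]]'; python3 - <<'E'
from h import *
ps=[snapshot("top"),snapshot("side")]
s=sense(); print(s["tool_pos"],s["tcp_rot"],s["finger_gap"])
for p in ps:
    for q in("scoop_grip","scoop_lip","scoop_pocket"): print(q,[(np.round(d["location"],1),round(d["conf"],2)) for d in place_of(p,q)[:1]])
cv2.imwrite("pics/g3.png",np.hstack([cv2.resize(p["image"][a:a+130,b:b+130],None,fx=3,fy=3) for p,a,b in((ps[0],180,220),(ps[1],140,140))])[:,:,::-1])
E
```

```text
time: 6.0
tool_pos: [424.0, -105.6, 109.6]
tcp_rot: [180.0, 0.0, 95.7]
ft_force: [0.6, 0.0, 3.4]
finger_gap: 15.0
grip_force: 78.7
time: 6.58
tool_pos: [423.0, -105.2, 208.3]
tcp_rot: [-179.9, -0.0, 95.7]
ft_force: [-0.2, -0.1, -3.4]
finger_gap: 15.2
grip_force: 78.7
[ 422.39953336 -105.05163991  207.29209367] [-1.79810919e+02 -9.38191826e-02  9.56717522e+01] 14.879561657050605
scoop_grip [(array([ 423.5, -104.5,  208.5]), 0.93)]
scoop_lip [(array([411.5, -11.1, 104.5]), 0.76)]
scoop_pocket [(array([417.8, -42.5, 136.9]), 0.94)]
scoop_grip [(array([ 419.8, -104.1,  207. ]), 0.76)]
scoop_lip [(array([411.5, -10.9, 103.6]), 0.68)]
scoop_pocket [(array([416.4, -41.7, 142.1]), 0.79)]
```

View pics/g3.png

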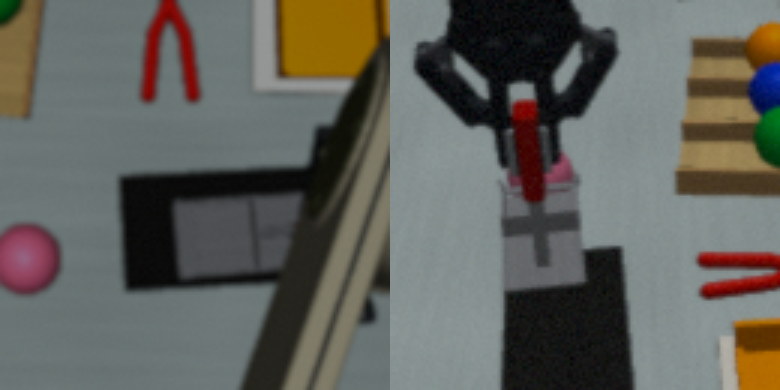

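The scoop is held level: the lip is at (545,285) in the side half and it is clear of the pad. I'll overlay the fitted tray lanes to check them before entering.

```bash
python3 - <<'E'
from h import *
p=snapshot("top"); q=snapshot("side"); out=[]
for p,(a,b,w) in((p,(140,125,125)),(q,(140,225,75))):
    f=int(390/w); im=cv2.resize(p["image"][a:a+w*90//125 if w==125 else a+75,b:b+w],None,fx=f,fy=f,interpolation=cv2.INTER_CUBIC)
    R=Ro.from_euler("z",-4.7,degrees=True).as_matrix()
    for y in(-123,-41,41,123):
        for s in(-3,3):
            L=np.array([[-134,y+s,28],[0,y+s,28]])@R.T+[662.2,227,0]
            uv=((proj(p,L)-[b,a]+.5)*f).astype(int); cv2.line(im,uv[0].tolist(),uv[1].tolist(),(0,255,255),1)
    L=np.array([[0,-120,5],[0,120,5]])@R.T+[662.2,227,0]; uv=((proj(p,L)-[b,a]+.5)*f).astype(int); cv2.line(im,uv[0].tolist(),uv[1].tolist(),(255,0,255),1)
    out.append(cv2.copyMakeBorder(im,0,400-im.shape[0],0,400-im.shape[1],cv2.BORDER_CONSTANT))
cv2.imwrite("pics/t.png",np.hstack(out)[:,:,::-1])
to([520,318,208],[180,0,-4.7])
E
```

```text
at [ 423.5 -105.5  209. ] [-1.7998e+02 -1.0000e-02  9.5670e+01] shift cm [41.19 13.79  0.11] turn [-1.000e-03  0.000e+00  1.752e+00]
```

View pics/t.png

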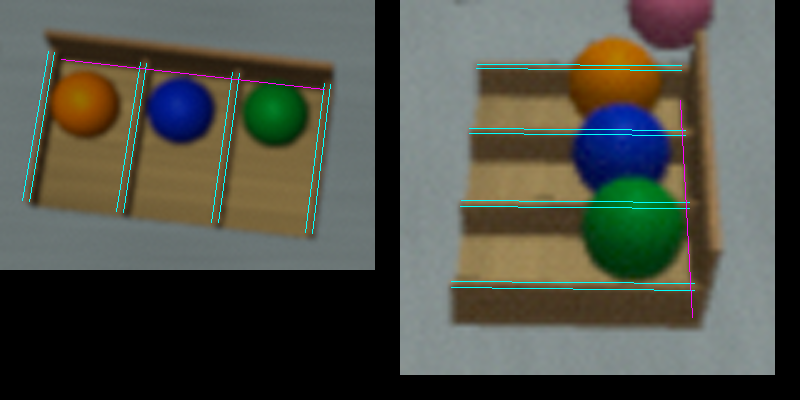

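The overlay fits to about 2 mm. The top view suggests a slightly smaller angle, so I take yaw −4.5° and back wall foot (662,226). Now I'll rotate the scoop and carry it to the amber lane's front.

```bash
python3 -m handwheel '[[-1,0,0,0,0,0,0.12],[-1,0,0,0,0,0,0.12],[-1,0,0,0,0,0,0.12],[-1,0,0,0,0,0,0.12],[-1,0,0,0,0,0,0.12],[-1,0,0,0,0,0,0.12],[-1,0,0,0,0,0,0.12],[-1,0,0,0,0,0,0.12],[-1,0,0,0,0,0,0.12],[-1,0,0,0,0,0,0.12],[-1,0,0,0,0,0,0.12],[-1,0,0,0,0,0,0.12]]'; python3 -m handwheel '[[-1,0,0,0,0,0,0.12],[-1,0,0,0,0,0,0.12],[-1,0,0,0,0,0,0.069],[-1,0,0,0,0,0,0],[-1,0,0,0,0,0,0]]'; python3 -c "
from h import *
to([424.4,326.9,209],[180,0,-4.5])"
```

```text
time: 8.08
tool_pos: [423.6, -105.5, 209.3]
tcp_rot: [-180.0, 0.0, 12.8]
ft_force: [-0.5, 0.0, -2.6]
finger_gap: 15.2
grip_force: 78.7
time: 8.5
tool_pos: [423.6, -105.5, 209.3]
tcp_rot: [-180.0, 0.0, -4.4]
ft_force: [0.2, -1.4, -3.2]
finger_gap: 15.5
grip_force: 78.6
at [ 423.6 -105.5  209.3] [-180.      0.     -4.39] shift cm [-3.240e+00 -4.312e+01  3.000e-02] turn [-0.     0.     0.002]
```

```bash
python3 -m handwheel '[[-1,-0.27,-3.6,0,0,0,0],[-1,-0.27,-3.6,0,0,0,0],[-1,-0.27,-3.6,0,0,0,0],[-1,-0.27,-3.6,0,0,0,0],[-1,-0.27,-3.6,0,0,0,0],[-1,-0.27,-3.6,0,0,0,0],[-1,-0.27,-3.6,0,0,0,0],[-1,-0.27,-3.6,0,0,0,0],[-1,-0.27,-3.6,0,0,0,0],[-1,-0.27,-3.6,0,0,0,0],[-1,-0.27,-3.6,0,0,0,0],[-1,-0.27,-3.5,0,0,0,0]]'; python3 -m handwheel '[[-1,0,0,2,0,0,0],[-1,0,0,2,0,0,0],[-1,0,0,1.5,0,0,0],[-1,0,0,1,0,0,0],[-1,0,0,0,0,0,0],[-1,0,0,0,0,0,0],[-1,0,0,0,0,0,0]]'; python3 - <<'E'
from h import *
to([424.4,326.9,107.5],[180,0,-4.5])
p=snapshot("side"); q=snapshot("top")
for c in(p,q):
    for n in("scoop_lip","scoop_grip","scoop_pocket"): print(n,[np.round(d["location"],1) for d in place_of(c,n)[:1]])
    print(sense()["tool_pos"])
cv2.imwrite("pics/e1.png",np.hstack([cv2.resize(p["image"][100:230,200:330],None,fx=3,fy=3),cv2.resize(q["image"][130:260,100:230],None,fx=3,fy=3)])[:,:,::-1])
E
```

```text
time: 9.5
tool_pos: [425.0, 328.8, 209.2]
tcp_rot: [-180.0, -0.0, -4.3]
ft_force: [-0.2, -0.4, -2.7]
finger_gap: 15.0
grip_force: 79.5
time: 10.08
tool_pos: [426.2, 326.9, 145.5]
tcp_rot: [-179.9, -0.1, -4.5]
ft_force: [0.1, 0.6, -2.8]
finger_gap: 15.4
grip_force: 79.9
at [426.2 326.9 145.5] [-1.7994e+02 -8.0000e-02 -4.5200e+00] shift cm [-0.18  0.02  3.8 ] turn [-0.001 -0.001 -0.   ]
scoop_lip [array([519. , 320.1,  42.4])]
scoop_grip [array([425.8, 328.6, 142.5])]
scoop_pocket [array([491.3, 319.6,  77.5])]
[425.99884193 326.92756215 145.28739404]
scoop_lip [array([520.9, 316.4,  43.7])]
scoop_grip [array([426.6, 326.9, 147.1])]
scoop_pocket [array([492.2, 320.4,  77. ])]
[425.61197585 326.76519024 144.6596663 ]
```

View pics/e1.png

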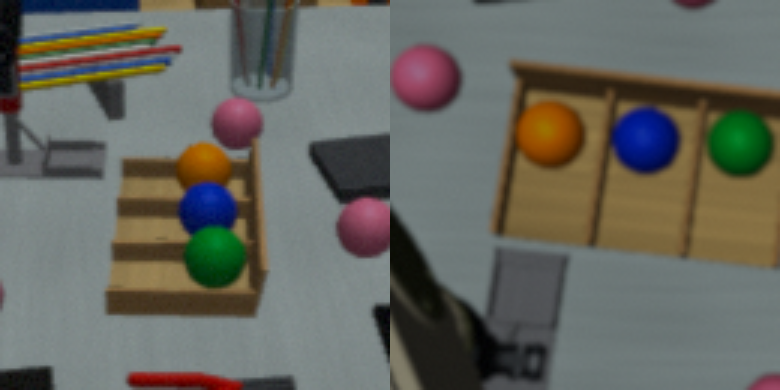

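The scoop lip is at about (531,252) in the top half, in front of the left lane, whose dividers end at (498,235) and (592,243). The scoop is still 40 mm up. I'll descend and zoom in.

```bash
python3 -m handwheel '[[-1,-0.1,0,1.5,0,0,0],[-1,0,0,1.5,0,0,0],[-1,0,0,0.7,0,0,0],[-1,0,0,0,0,0,0],[-1,0,0,0,0,0,0],[-1,0,0,0,0,0,0]]'; python3 - <<'E'
from h import *
to([424.4,326.9,107.5],[180,0,-4.5])
q=snapshot("top"); s=sense()
im=cv2.resize(q["image"][160:245,115:185],None,fx=7,fy=7,interpolation=cv2.INTER_CUBIC)
def line(A,B,c):
    uv=((proj(q,np.array([A,B],float))-[115,160]+.5)*7).astype(int); cv2.line(im,uv[0].tolist(),uv[1].tolist(),c,1)
R=Ro.from_euler("z",-4.5,degrees=True).as_matrix(); W=lambda x,y,z:R@[x,y,z]+[662.2,226,0]
for y in(44,120): line(W(-134,y,5),W(0,y,5),(0,255,255)); line(W(-134,y,28),W(0,y,28),(0,255,0))
Y=s["tcp_rot"][2]; R2=Ro.from_euler("z",Y,degrees=True).as_matrix(); V=lambda x,y:R2@[x,y,0]+[s["tool_pos"][0],s["tool_pos"][1],s["tool_pos"][2]-101.5]
line(V(95,-31.5),V(95,31.5),(255,0,255)); line(V(95,-31.5),V(60,-31.5),(255,0,255)); line(V(95,31.5),V(60,31.5),(255,0,255))
cv2.imwrite("pics/e2.png",im[:,:,::-1])
E
```

```text
time: 10.98
tool_pos: [424.9, 327.1, 108.1]
tcp_rot: [-180.0, -0.0, -4.5]
ft_force: [1.2, 0.6, -2.7]
finger_gap: 15.4
grip_force: 79.9
at [424.9 327.1 108.1] [-1.7997e+02 -5.0000e-02 -4.5400e+00] shift cm [-0.05  0.02  0.06] turn [-0.001 -0.001 -0.001]
```

View pics/e2.png

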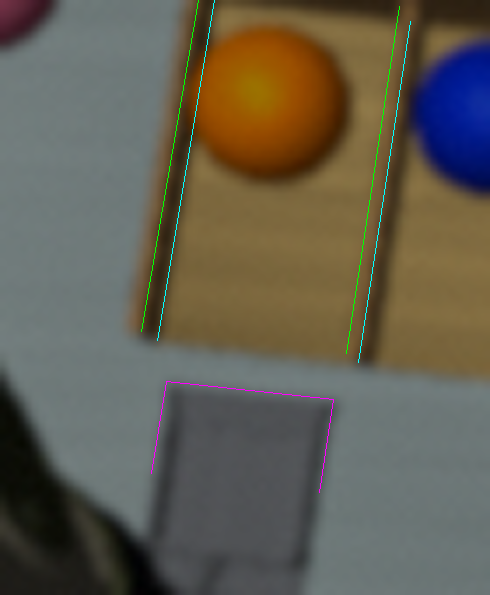

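The model agrees with the picture. The lip centre, about (250,392), lies on the lane axis. I'll enter 5 cm, then settle onto the floor gently.

```bash
python3 -m handwheel '[[-1,1,0,0,0,0,0],[-1,1.5,0,0,0,0,0],[-1,1.5,0,0,0,0,0],[-1,1,0,0,0,0,0],[-1,0,0,0,0,0,0],[-1,0,0,0.05,0,0,0],[-1,0,0,0.05,0,0,0],[-1,0,0,0,0,0,0],[-1,0,0,0,0,0,0]]'; python3 -m handwheel '[[-1,0,0,0.05,0,0,0],[-1,0,0,0,0,0,0],[-1,0,0,0,0,0,0]]';python3 -m handwheel '[[-1,0,0,0.05,0,0,0],[-1,0,0,0,0,0,0],[-1,0,0,0,0,0,0]]'
```

```text
time: 11.78
tool_pos: [474.1, 323.0, 106.5]
tcp_rot: [-180.0, -0.0, -4.5]
ft_force: [1.0, -0.5, 0.6]
finger_gap: 15.1
grip_force: 80.4
time: 12.03
tool_pos: [474.1, 323.0, 106.5]
tcp_rot: [-180.0, -0.0, -4.5]
ft_force: [-2.9, -2.9, 6.1]
finger_gap: 14.8
grip_force: 81.2
time: 12.28
tool_pos: [474.1, 323.1, 106.5]
tcp_rot: [-180.0, -0.0, -4.5]
ft_force: [-6.8, -3.3, 9.4]
finger_gap: 15.5
grip_force: 82.0
```

Floor contact is at TCP z 106.5. I'll ease off and drive to the wall.

```bash
python3 -m handwheel '[[-1,0,0,-0.08,0,0,0],[-1,1,0,0,0,0,0],[-1,1,0,0,0,0,0],[-1,1,0,0,0,0,0],[-1,1,0,0,0,0,0],[-1,1,0,0,0,0,0],[-1,0.8,0,0,0,0,0],[-1,0.8,0,0,0,0,0],[-1,0.8,0,0,0,0,0],[-1,0.8,0,0,0,0,0],[-1,0,0,0,0,0,0]]';  python3 -m handwheel '[[-1,0.6,0,0,0,0,0],[-1,0.5,0,0,0,0,0],[-1,0.4,0,0,0,0,0],[-1,0.2,0,0,0,0,0],[-1,0,0,0,0,0,0]]'; python3 - <<'E'
from h import *
to([573.9,315.2,106.5],[180,0,-4.5])
p=snapshot("side"); q=snapshot("top")
for c in(p,q): print([(np.round(d["location"],1),round(d["conf"],2)) for d in place_of(c,"amber_center")[:3]])
cv2.imwrite("pics/e3.png",np.hstack([cv2.resize(p["image"][130:230,220:320],None,fx=4,fy=4,interpolation=2),cv2.resize(q["image"][140:240,115:215],None,fx=4,fy=4,interpolation=2)])[:,:,::-1])
E
```

```text
time: 13.2
tool_pos: [557.6, 316.6, 106.7]
tcp_rot: [-179.9, -0.1, -4.6]
ft_force: [1.3, 1.0, 3.7]
finger_gap: 15.1
grip_force: 81.1
time: 13.62
tool_pos: [573.2, 315.6, 106.7]
tcp_rot: [-179.9, -0.0, -4.5]
ft_force: [-2.6, 0.5, 6.5]
finger_gap: 15.1
grip_force: 81.4
at [573.2 315.6 106.7] [-1.7995e+02 -1.0000e-02 -4.5300e+00] shift cm [0.08 0.03 0.02] turn [-0.001 -0.    -0.001]
[(array([671.7, 426.9,  30.3]), 0.67), (array([641.7, 310.4,  38.5]), 0.62), (array([626.5,  -7.7,  -1.5]), 0.46)]
[(array([641. , 309.2,  37.1]), 0.77)]
```

View pics/e3.png

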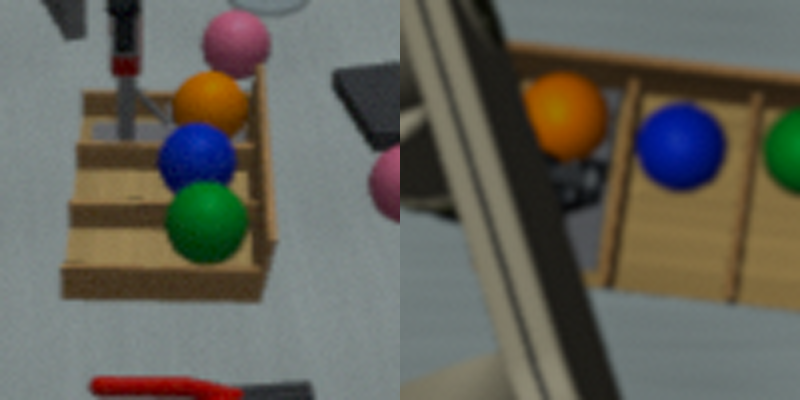

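The amber ball sits at (565,115) in the top half, over the scoop. Measured (641,310,38) against the pocket's (637,310,37). I'll back off and lift.

```bash
python3 -m handwheel '[[-1,-0.3,0,0,0,0,0],[-1,-0.4,0,0,0,0,0],[-1,-0.4,0,0,0,0,0],[-1,-0.3,0,0,0,0,0],[-1,0,0,-0.4,0,0,0],[-1,0,0,-0.6,0,0,0],[-1,0,0,-0.8,0,0,0],[-1,0,0,-0.8,0,0,0],[-1,0,0,-0.8,0,0,0],[-1,0,0,-0.6,0,0,0],[-1,0,0,-0.3,0,0,0],[-1,0,0,0,0,0,0]]'; python3 - <<'E'
from h import *
p=snapshot("side"); q=snapshot("top"); s=sense()
print("pocket",s["tool_pos"]+[63.8,-5,-69.5])
for c in(p,q): print([(np.round(d["location"],1),round(d["conf"],2)) for d in place_of(c,"amber_center")[:3]])
E
```

```text
time: 14.82
tool_pos: [559.7, 316.4, 150.6]
tcp_rot: [-179.9, -0.1, -4.5]
ft_force: [0.2, -0.4, -3.8]
finger_gap: 15.0
grip_force: 79.8
pocket [622.82969835 311.09074811  79.59177705]
[(array([672.3, 427.4,  30. ]), 0.73), (array([621.2, 313.3,  86. ]), 0.58)]
[(array([623.7, 311. ,  83.4]), 0.6)]
```

The bauble is in the pocket, measured within a few mm in both views. I'll lift and carry it to the amber nest with gentle ramps.

```bash
python3 -m handwheel '[[-1,-0.3,0,-0.6,0,0,0],[-1,-0.6,0,-1.2,0,0,0],[-1,-0.9,0,-1.2,0,0,0],[-1,-0.9,0.3,-1.2,0,0,-0.01],[-1,-0.9,0.8,-0.6,0,0,-0.012],[-1,-0.9,1.4,-0.3,0,0,-0.012],[-1,-0.9,2,0,0,0,-0.012],[-1,-0.9,2.4,0,0,0,-0.012],[-1,-0.6,2.5,0,0,0,-0.012],[-1,-0.3,2.5,0,0,0,-0.012],[-1,0,2.5,0,0,0,-0.012],[-1,0,2.5,0,0,0,-0.012]]';  python3 -m handwheel '[[-1,0,2.5,0,0,0,-0.012],[-1,0,2.5,0,0,0,-0.004],[-1,0,2.5,0,0,0,0],[-1,0,2.5,0,0,0,0],[-1,0,2.5,0,0,0,0],[-1,0,2.5,0,0,0,0],[-1,0,2.5,0,0,0,0],[-1,0,2.5,0,0,0,0],[-1,0,2,0,0,0,0],[-1,0,1.2,0,0,0,0],[-1,0,0.6,0,0,0,0],[-1,0,0,0,0,0,0]]'; python3 - <<'E'
from h import *
to([487.1,-155.3,125.5],[180,0,2.5])
p=snapshot("side"); q=snapshot("top"); s=sense()
R=Ro.from_euler("xyz",s["tcp_rot"],degrees=True); print("pocket",s["tool_pos"]+R.apply([64,0,69.5]))
for c in(p,q): print([(np.round(d["location"],1),round(d["conf"],2)) for d in place_of(c,"amber_center")[:3]])
E
```

```text
time: 16.02
tool_pos: [483.0, 150.6, 201.4]
tcp_rot: [-180.0, -0.1, 1.6]
ft_force: [0.2, 0.2, -2.7]
finger_gap: 14.8
grip_force: 80.0
time: 17.02
tool_pos: [493.3, -87.1, 200.7]
tcp_rot: [180.0, -0.0, 2.4]
ft_force: [0.3, -0.0, -3.5]
finger_gap: 14.9
grip_force: 79.9
at [493.3 -87.1 200.7] [ 1.7999e+02 -4.0000e-02  2.3800e+00] shift cm [-0.91  6.79  7.52] turn [ 0.    -0.001 -0.002]
pocket [557.17407587 -82.87830778 130.84149788]
[(array([555.3, -86. , 133. ]), 0.59), (array([674.4, 424.5,  33.7]), 0.48)]
[(array([671.5, 429.4,  33.4]), 0.98), (array([556.6, -83.3, 128.5]), 0.7)]
```

```bash
python3 -m handwheel '[[-1,-0.2,0.8,0,0,0,0],[-1,-0.3,1.5,0,0,0,0],[-1,-0.3,1.7,0,0,0,0],[-1,-0.1,1.5,0,0,0,0],[-1,0,0.9,0,0,0,0],[-1,0,0.4,0.6,0,0,0],[-1,0,0,1.4,0,0,0],[-1,0,0,1.6,0,0,0],[-1,0,0,1.6,0,0,0],[-1,0,0,1.4,0,0,0],[-1,0,0,0.7,0,0,0],[-1,0,0,0,0,0,0]]';  python3 -m handwheel '[[-1,0,0,0,0,0,0],[-1,0,0,0,0,0,0]]'; python3 - <<'E'
from h import *
to([487.1,-155.3,125.5],[180,0,2.5])
p=snapshot("side")
for c in(p,): print([(np.round(d["location"],1),round(d["conf"],2)) for d in place_of(c,"amber_center")[:3]],[np.round(d["location"],1) for d in place_of(c,"scoop_lip")[:1]])
im=cv2.resize(p["image"][210:310,170:330],None,fx=5,fy=5,interpolation=2); cv2.imwrite("pics/n1.png",im[:,:,::-1])
E
```

```text
time: 18.22
tool_pos: [485.7, -153.7, 124.6]
tcp_rot: [-179.9, 0.2, 2.5]
ft_force: [-0.6, -0.1, -4.7]
finger_gap: 14.8
grip_force: 79.8
time: 18.38
tool_pos: [487.8, -154.8, 128.1]
tcp_rot: [180.0, -0.1, 2.5]
ft_force: [0.1, -0.9, -3.2]
finger_gap: 15.3
grip_force: 79.8
at [ 487.8 -154.8  128.1] [ 1.7997e+02 -7.0000e-02  2.4700e+00] shift cm [-0.07  0.04  0.26] turn [ 0.001 -0.001 -0.001]
[(array([ 554.6, -151.3,   59.1]), 0.63), (array([671.5, 426.7,  31.1]), 0.58)] [array([ 583. , -147.5,   24.3])]
```

View pics/n1.png

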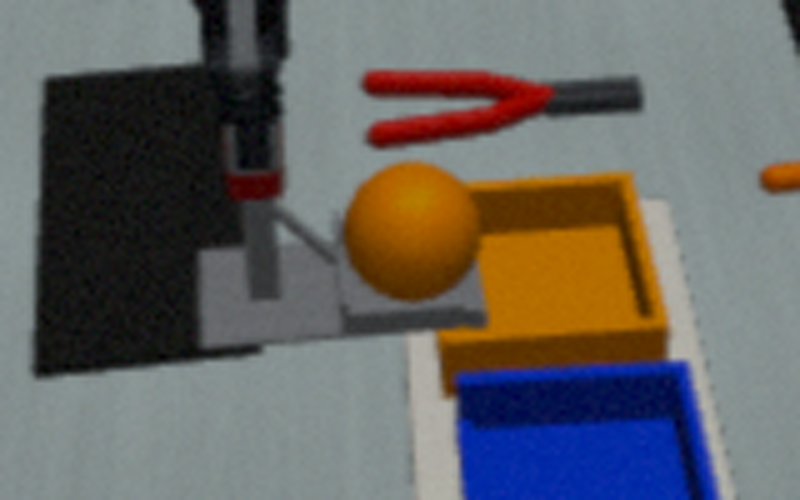

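The scoop with the amber ball (410,230) reaches over the low front wall, with its lip at (485,318) inside the nest. I'll tip about the lip.

```bash
python3 -m handwheel '[[-1,0.31,0,-0.28,0,-0.03,0],[-1,0.63,0,-0.55,0,-0.06,0],[-1,0.63,0,-0.55,0,-0.06,0],[-1,0.63,0,-0.55,0,-0.06,0],[-1,0.63,0,-0.55,0,-0.06,0],[-1,0.63,0,-0.55,0,-0.06,0],[-1,0.31,0,-0.28,0,-0.03,0],[-1,0,0,0,0,0,0],[-1,0,0,0,0,0,0]]'; python3 - <<'E'
from h import *
p=snapshot("side"); s=sense()
R=Ro.from_euler("xyz",s["tcp_rot"],degrees=True); print("lip",s["tool_pos"]+R.apply([95,0,101.5]),"pocket",s["tool_pos"]+R.apply([64,0,69.5]),s["joint_pos"].round())
print([(np.round(d["location"],1),round(d["conf"],2)) for d in place_of(p,"amber_center")[:3]])
E
```

```text
time: 19.28
tool_pos: [530.0, -153.0, 153.8]
tcp_rot: [180.0, 20.5, 2.5]
ft_force: [0.3, -0.5, -3.9]
finger_gap: 15.2
grip_force: 80.1
lip [ 582.67706565 -150.7481283    25.50574965] pocket [ 564.89952924 -151.50989464   66.35154393] [-17.  22.  80.  -7.  97.  71.]
[(array([ 568.8, -150.3,   69.1]), 0.91)]
```

```bash
python3 -m handwheel '[[-1,0.31,0,-0.28,0,-0.03,0],[-1,0.31,0,-0.28,0,-0.03,0],[-1,0.31,0,-0.28,0,-0.03,0],[-1,0.31,0,-0.28,0,-0.03,0],[-1,0.31,0,-0.28,0,-0.03,0],[-1,0.31,0,-0.28,0,-0.03,0],[-1,0.31,0,-0.28,0,-0.03,0],[-1,0.31,0,-0.28,0,-0.03,0],[-1,0.31,0,-0.28,0,-0.03,0],[-1,0.31,0,-0.28,0,-0.03,0],[-1,0.31,0,-0.28,0,-0.03,0],[-1,0.31,0,-0.28,0,-0.03,0]]'; python3 -m handwheel '[[-1,0.31,0,-0.28,0,-0.03,0],[-1,0.31,0,-0.28,0,-0.03,0],[-1,0.31,0,-0.28,0,-0.03,0],[-1,0,0,0,0,0,0],[-1,0,0,0,0,0,0],[-1,0,0,0,0,0,0]]'; python3 - <<'E'
from h import *
p=snapshot("side"); s=sense()
R=Ro.from_euler("xyz",s["tcp_rot"],degrees=True); print("lip",s["tool_pos"]+R.apply([95,0,101.5]),"pocket",s["tool_pos"]+R.apply([64,0,69.5]),s["joint_pos"].round())
for q in (p,snapshot("top")):print([(np.round(d["location"],1),round(d["conf"],2)) for d in place_of(q,"amber_center")[:3]])
im=cv2.resize(p["image"][190:310,170:330],None,fx=4,fy=4,interpolation=2); cv2.imwrite("pics/n2.png",im[:,:,::-1])
E
```

```text
time: 20.38
tool_pos: [578.0, -151.3, 165.2]
tcp_rot: [180.0, 41.2, 2.4]
ft_force: [-0.1, -0.0, -2.9]
finger_gap: 14.9
grip_force: 80.1
time: 20.88
tool_pos: [590.4, -150.6, 164.5]
tcp_rot: [180.0, 46.3, 2.4]
ft_force: [0.1, 0.4, -2.8]
finger_gap: 14.4
grip_force: 80.2
lip [ 582.71259576 -151.01289246   26.12414446] pocket [ 584.41395238 -150.92766765   70.64490504] [-13.  56.  39. -14. 129.  70.]
[(array([ 622.9, -151.6,   44.9]), 0.76), (array([673.1, 430.2,  29.2]), 0.67)]
[(array([672.3, 429.3,  33.4]), 0.58)]
```

The amber ball is at about (623,−152,45), inside its nest. I'll withdraw back and up, then level the scoop.

```bash
python3 -m handwheel '[[-1,-1,0,0,0,0,0],[-1,-2,0,0,0,0,0],[-1,-2,0,0,0,0,0],[-1,-2,0,0,0,0.05,0],[-1,-2,0,0,0,0.1,0],[-1,-1,0,-1,0,0.11,0],[-1,0,0,-1,0,0.11,0],[-1,0,0,0,0,0.11,0],[-1,0,0,0,0,0.11,0],[-1,0,0,0,0,0.11,0],[-1,0,0,0,0,0.108,0],[-1,0,0,0,0,0,0]]';  python3 -m handwheel '[[-1,0,0,0,0,0,0],[-1,0,0,0,0,0,0]]'; python3 - <<'E'
from h import *
p=snapshot("side"); s=sense()
for q in (p,snapshot("top")):print([(np.round(d["location"],1),round(d["conf"],2)) for d in place_of(q,"amber_center")[:3]],[(np.round(d["location"],1),round(d["conf"],2)) for d in place_of(q,"scoop_lip")[:1]])
im=np.hstack([cv2.resize(q["image"][a:a+130,b:b+130],None,fx=3,fy=3,interpolation=2) for q,a,b in((p,190,190),(p,120,200))]);cv2.imwrite("pics/n3.png",im[:,:,::-1])
to([418.2,244,220],[180,0,-4.5])
E
```

```text
time: 22.08
tool_pos: [528.1, -152.3, 250.8]
tcp_rot: [-180.0, -0.0, 2.4]
ft_force: [-0.6, -0.5, -4.2]
finger_gap: 15.0
grip_force: 80.1
time: 22.25
tool_pos: [531.4, -153.1, 251.9]
tcp_rot: [180.0, 0.3, 2.4]
ft_force: [0.8, 0.0, -2.4]
finger_gap: 15.2
grip_force: 80.1
[(array([ 620.3, -151.4,   45.1]), 0.8), (array([672.3, 425.5,  30.6]), 0.71), (array([626.9, 229. ,  33.4]), 0.43)] [(array([ 623. , -145. ,  149.4]), 0.6)]
[(array([674. , 429.4,  35.5]), 0.75), (array([ 6.238e+02, -7.200e+00, -6.000e-01]), 0.58), (array([ 620.3, -149.2,   44.1]), 0.52)] [(array([ 623.3, -148.1,  146.8]), 0.68)]
at [ 532.1 -152.9  250.6] [-179.98    0.28    2.48] shift cm [ -9.64 -40.14   3.12] turn [-0.     0.005  0.122]
```

View pics/n3.png

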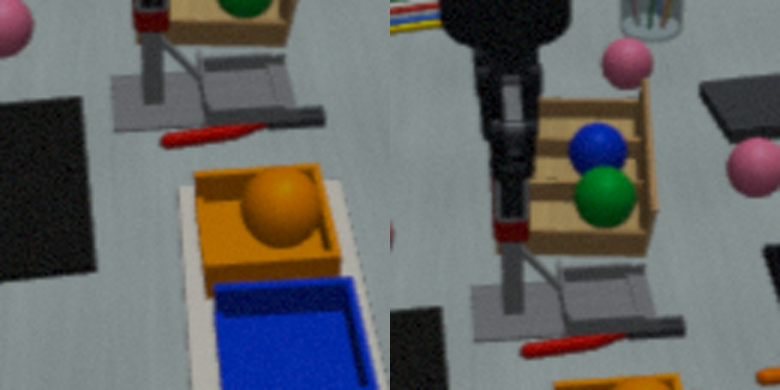

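Amber rests in its nest at (280,205) and the scoop is empty and level. Next is the blue ball in the middle lane.

```bash
python3 -m handwheel '[[-1,0,0,0,0,0.002,0.061],[-1,0,0,0,0,0,0.061],[-1,-1.3,-3.4,0,0,0,0],[-1,-1.3,-3.4,0,0,0,0],[-1,-1.3,-3.4,0,0,0,0],[-1,-1.3,-3.4,0,0,0,0],[-1,-1.3,-3.4,0,0,0,0],[-1,-1.3,-3.4,0,0,0,0],[-1,-1.3,-3.4,0,0,0,0],[-1,-1.3,-3.4,0,0,0,0],[-1,-1.3,-3.4,0,0,0,0],[-1,-1.3,-3.4,0,0,0,0]]';  python3 -m handwheel '[[-1,-1,-3,0,0,0,0],[-1,-0.4,-1.8,0,0,0,0],[-1,0,0,2,0,0,0],[-1,0,0,3,0,0,0],[-1,0,0,3,0,0,0],[-1,0,0,2,0,0,0],[-1,0,0,1,0,0,0],[-1,0,0,0,0,0,0],[-1,0,0,0,0,0,0]]'; python3 -c "
from h import *
to([418,245.2,108.3],[180,0,-4.5])"
```

```text
time: 23.55
tool_pos: [428.1, 198.1, 251.3]
tcp_rot: [180.0, 0.1, -4.5]
ft_force: [1.3, -0.3, -2.2]
finger_gap: 15.5
grip_force: 80.4
time: 24.3
tool_pos: [418.6, 245.4, 141.4]
tcp_rot: [180.0, 0.1, -4.5]
ft_force: [-0.1, 0.8, -2.0]
finger_gap: 14.7
grip_force: 80.3
at [418.6 245.4 141.4] [ 1.7996e+02  1.1000e-01 -4.5300e+00] shift cm [-0.05  0.02  3.31] turn [ 0.001  0.002 -0.001]
```

```bash
python3 -m handwheel '[[-1,0,0,1,0,0.002,0],[-1,0,0,1.3,0,0,0],[-1,0,0,1,0,0,0],[-1,0,0,0,0,0,0],[-1,0,0,0,0,0,0],[-1,0,0,0,0,0,0]]'; python3 - <<'E'
from h import *
to([418,245.2,108.3],[180,0,-4.5])
q=snapshot("top"); p=snapshot("side"); s=sense()
for c in(p,q): print([(np.round(d["location"],1),round(d["conf"],2)) for d in place_of(c,"scoop_lip")[:1]+place_of(c,"blue_center")[:2]])
im=cv2.resize(q["image"][160:245,145:215],None,fx=7,fy=7,interpolation=cv2.INTER_CUBIC)
def line(A,B,c):
    uv=((proj(q,np.array([A,B],float))-[145,160]+.5)*7).astype(int); cv2.line(im,uv[0].tolist(),uv[1].tolist(),c,1)
R=Ro.from_euler("z",-4.5,degrees=True).as_matrix(); W=lambda x,y,z:R@[x,y,z]+[662.2,226,0]
for y in(-38,38): line(W(-134,y,5),W(0,y,5),(0,255,255)); line(W(-134,y,28),W(0,y,28),(0,255,0))
Y=s["tcp_rot"][2]; R2=Ro.from_euler("z",Y,degrees=True).as_matrix(); V=lambda x,y:R2@[x,y,0]+[s["tool_pos"][0],s["tool_pos"][1],s["tool_pos"][2]-101.5]
line(V(95,-31.5),V(95,31.5),(255,0,255)); line(V(95,-31.5),V(60,-31.5),(255,0,255)); line(V(95,31.5),V(60,31.5),(255,0,255))
cv2.imwrite("pics/b2.png",im[:,:,::-1])
E
```

```text
time: 24.8
tool_pos: [418.9, 245.4, 108.9]
tcp_rot: [-180.0, -0.1, -4.5]
ft_force: [0.4, -0.8, -2.2]
finger_gap: 15.2
grip_force: 80.3
at [418.9 245.4 108.9] [-1.7998e+02 -9.0000e-02 -4.5400e+00] shift cm [-0.09  0.03  0.06] turn [-0.    -0.002 -0.001]
[(array([511.9, 239.4,   6.9]), 0.83), (array([398. , 109.9,  25.2]), 0.89), (array([779.6, 199. ,  32.2]), 0.79)]
[(array([510.5, 237. ,   5.2]), 0.76), (array([781. , 199.3,  29.4]), 0.9), (array([619.3, 231.9,  35.3]), 0.72)]
```

View pics/b2.png

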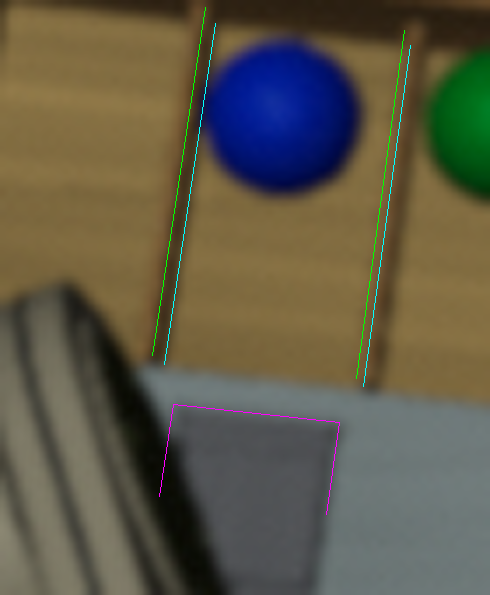

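The lane and lip line up, with the lip centre near (257,413) on the lane axis. I'll enter as before.

```bash
python3 -m handwheel '[[-1,1,0.1,0,0,0,0],[-1,1.5,0,0,0,0,0],[-1,1.5,0,0,0,0,0],[-1,1,0,0,0,0,0],[-1,0,0,0,0,0,0],[-1,0,0,0.1,0,0,0],[-1,0,0,0.05,0,0,0],[-1,0,0,0,0,0,0],[-1,0,0,0,0,0,0]]'; python3 -m handwheel '[[-1,0,0,0.05,0,0,0],[-1,0,0,0,0,0,0],[-1,0,0,0,0,0,0]]'
```

```text
time: 25.85
tool_pos: [467.7, 240.4, 106.6]
tcp_rot: [180.0, -0.0, -4.5]
ft_force: [0.3, 0.6, -2.1]
finger_gap: 15.0
grip_force: 80.7
time: 26.1
tool_pos: [467.8, 240.4, 106.6]
tcp_rot: [180.0, -0.0, -4.5]
ft_force: [-4.2, -1.5, 5.6]
finger_gap: 14.7
grip_force: 81.6
```

```bash
python3 -m handwheel '[[-1,0,0,-0.04,0,0,0],[-1,1,0,0,0,0,0],[-1,1,0,0,0,0,0],[-1,1,0,0,0,0,0],[-1,1,0,0,0,0,0],[-1,1,0,0,0,0,0],[-1,0.8,0,0,0,0,0],[-1,0.8,0,0,0,0,0],[-1,0.8,0,0,0,0,0],[-1,0.8,0,0,0,0,0],[-1,0,0,0,0,0,0]]';  python3 -m handwheel '[[-1,0.6,0,0,0,0,0],[-1,0.5,0,0,0,0,0],[-1,0.4,0,0,0,0,0],[-1,0.2,0,0,0,0,0],[-1,0,0,0,0,0,0]]'; python3 - <<'E'
from h import *
p=snapshot("side"); q=snapshot("top"); s=sense()
print("pocket",s["tool_pos"]+[63.8,-5,-69.5])
for c in(p,q): print([(np.round(d["location"],1),round(d["conf"],2)) for d in place_of(c,"blue_center")[:3]])
E
```

```text
time: 27.02
tool_pos: [551.8, 233.5, 106.7]
tcp_rot: [180.0, -0.1, -4.6]
ft_force: [3.0, 0.1, 3.2]
finger_gap: 15.0
grip_force: 81.2
time: 27.43
tool_pos: [567.0, 232.5, 106.7]
tcp_rot: [180.0, -0.0, -4.5]
ft_force: [-3.5, 0.7, 4.3]
finger_gap: 15.3
grip_force: 81.6
pocket [630.78068082 227.56243623  37.18955491]
[(array([401.1, 109.6,  22.4]), 0.91), (array([778.6, 196. ,  31.8]), 0.77), (array([634.1, 223. ,  35.5]), 0.68)]
[(array([392.3, 109.9,  29.7]), 0.75), (array([780.9, 202.7,  32.7]), 0.67), (array([633.1, 224.4,  36.7]), 0.47)]
```

Same signature as for amber. I'll back off and lift.

```bash
python3 -m handwheel '[[-1,-0.3,0,0,0,0,0],[-1,-0.4,0,0,0,0,0],[-1,-0.4,0,0,0,0,0],[-1,-0.3,0,0,0,0,0],[-1,0,0,-0.4,0,0,0],[-1,0,0,-0.6,0,0,0],[-1,0,0,-0.8,0,0,0],[-1,0,0,-0.8,0,0,0],[-1,0,0,-0.8,0,0,0],[-1,0,0,-0.6,0,0,0],[-1,0,0,-0.3,0,0,0],[-1,0,0,0,0,0,0]]'; python3 - <<'E'
from h import *
p=snapshot("side"); q=snapshot("top"); s=sense()
print("pocket",s["tool_pos"]+[63.8,-5,-69.5])
for c in(p,q): print([(np.round(d["location"],1),round(d["conf"],2)) for d in place_of(c,"blue_center")[:4]])
E
```

```text
time: 28.63
tool_pos: [553.6, 233.8, 151.0]
tcp_rot: [-180.0, -0.1, -4.5]
ft_force: [0.2, -0.3, -2.7]
finger_gap: 15.4
grip_force: 80.3
pocket [616.64445221 228.56995711  80.05152176]
[(array([398.4, 106.5,  25.3]), 0.82), (array([615.9, 226.9,  78.7]), 0.79), (array([778.8, 197.9,  30. ]), 0.7)]
[(array([396.2, 112. ,  29.1]), 0.81), (array([781.3, 202. ,  29. ]), 0.76), (array([612. , 229.5,  80.5]), 0.49), (array([619.3, 226.1,  80.4]), 0.22)]
```

Blue is in the pocket. I'll carry it to the blue nest.

```bash
python3 -m handwheel '[[-1,-0.3,0,-0.6,0,0,0],[-1,-0.6,0,-1.2,0,0,0],[-1,-0.9,0,-1.2,0,0,0],[-1,-0.9,0.3,-1.2,0,0,-0.01],[-1,-0.9,0.8,-1.2,0,0,-0.012],[-1,-0.9,1.4,-0.7,0,0,-0.012],[-1,-0.9,2,-0.3,0,0,-0.012],[-1,-0.7,2.5,0,0,0,-0.012],[-1,-0.4,3,0,0,0,-0.012],[-1,-0.2,3,0,0,0,-0.012],[-1,0,3,0,0,0,-0.012],[-1,0,3,0,0,0,-0.012]]';  python3 -m handwheel '[[-1,0,3,0,0,0,-0.012],[-1,0,3,0,0,0,-0.004],[-1,0,3,0,0,0,0],[-1,0,3,0,0,0,0],[-1,0,3,0,0,0,0],[-1,0,3,0,0,0,0],[-1,0,3,0,0,0,0],[-1,0,3,0,0,0,0],[-1,0,2.5,0,0,0,0],[-1,0,1.6,0,0,0,0],[-1,0,0.8,0,0,0,0],[-1,0,0,0,0,0,0]]'; python3 - <<'E'
from h import *
to([492.1,-269.3,125.5],[180,0,2.5])
p=snapshot("side"); s=sense()
R=Ro.from_euler("xyz",s["tcp_rot"],degrees=True); print("pocket",s["tool_pos"]+R.apply([64,0,69.5]))
for c in(p,): print([(np.round(d["location"],1),round(d["conf"],2)) for d in place_of(c,"blue_center")[:4]])
E
```

```text
time: 29.83
tool_pos: [481.7, 46.7, 214.9]
tcp_rot: [180.0, -0.1, 1.6]
ft_force: [0.6, -0.7, -4.2]
finger_gap: 15.4
grip_force: 80.4
time: 30.83
tool_pos: [493.9, -242.3, 214.5]
tcp_rot: [179.9, -0.1, 2.3]
ft_force: [-1.0, 0.7, -2.9]
finger_gap: 15.3
grip_force: 80.3
at [ 493.9 -242.3  214.5] [ 1.7994e+02 -7.0000e-02  2.3500e+00] shift cm [-0.3   2.68  8.9 ] turn [ 0.001 -0.001 -0.003]
pocket [ 557.95333795 -238.36114362  144.8438167 ]
[(array([781.5, 199.6,  32.7]), 0.89), (array([396.4, 107.6,  23. ]), 0.82), (array([ 556.7, -245.6,  143. ]), 0.57)]
```

```bash
python3 -m handwheel '[[-1,-0.2,0.6,0,0,0,-0.002],[-1,-0.1,0.9,0,0,0,0],[-1,0,0.8,0,0,0,0],[-1,0,0.4,0.6,0,0,0],[-1,0,0,1.4,0,0,0],[-1,0,0,1.8,0,0,0],[-1,0,0,1.8,0,0,0],[-1,0,0,1.6,0,0,0],[-1,0,0,1,0,0,0],[-1,0,0,0.5,0,0,0],[-1,0,0,0,0,0,0],[-1,0,0,0,0,0,0]]';  python3 -m handwheel '[[-1,0,0,0,0,0,0],[-1,0,0,0,0,0,0]]'; python3 - <<'E'
from h import *
to([492.1,-269.3,125.5],[180,0,2.5])
p=snapshot("side"); s=sense(); R=Ro.from_euler("xyz",s["tcp_rot"],degrees=True); print("lip",s["tool_pos"]+R.apply([95,0,101.5]),"pocket",s["tool_pos"]+R.apply([64,0,69.5]))
for q in ("blue_center","scoop_lip","nest_blue_floor"): print([(np.round(d["location"],1),round(d["conf"],2)) for d in place_of(p,q)[:3]])
E
```

```text
time: 31.93
tool_pos: [492.6, -268.4, 127.1]
tcp_rot: [180.0, -0.1, 2.6]
ft_force: [-0.4, 0.2, -2.9]
finger_gap: 15.0
grip_force: 80.3
time: 32.1
tool_pos: [493.1, -268.7, 128.1]
tcp_rot: [179.9, -0.1, 2.6]
ft_force: [0.1, 0.4, -3.9]
finger_gap: 15.1
grip_force: 80.3
at [ 493.1 -268.7  128.1] [ 1.7991e+02 -1.4000e-01  2.5700e+00] shift cm [-0.1   0.06  0.26] turn [ 0.002 -0.002  0.001]
lip [ 588.10100857 -264.48684968   26.61696399] pocket [ 557.05820814 -265.83266899   58.54709571]
[(array([780.3, 200.6,  29.1]), 0.9), (array([ 558.9, -270.1,   56.9]), 0.63), (array([ 623.4, -151.1,   46.8]), 0.61)]
[(array([ 584.4, -263.4,   24.7]), 0.94), (array([ 557.1, -267.6,   61.3]), 0.63), (array([ 620.1, -151.5,   47.6]), 0.53)]
[(array([ 618.8, -263.8,   14.1]), 0.84)]
```

The pose matches the amber tip. I'll tip.

```bash
python3 -m handwheel '[[-1,0.31,0,-0.28,0,-0.03,0],[-1,0.63,0,-0.55,0,-0.06,0],[-1,0.63,0,-0.55,0,-0.06,0],[-1,0.63,0,-0.55,0,-0.06,0],[-1,0.63,0,-0.55,0,-0.06,0],[-1,0.63,0,-0.55,0,-0.06,0],[-1,0.31,0,-0.28,0,-0.03,0],[-1,0,0,0,0,0,0],[-1,0,0,0,0,0,0]]'; python3 -m handwheel '[[-1,0.31,0,-0.28,0,-0.03,0],[-1,0.31,0,-0.28,0,-0.03,0],[-1,0.31,0,-0.28,0,-0.03,0],[-1,0.31,0,-0.28,0,-0.03,0],[-1,0.31,0,-0.28,0,-0.03,0],[-1,0.31,0,-0.28,0,-0.03,0],[-1,0.31,0,-0.28,0,-0.03,0],[-1,0.31,0,-0.28,0,-0.03,0],[-1,0.31,0,-0.28,0,-0.03,0],[-1,0.31,0,-0.28,0,-0.03,0],[-1,0.31,0,-0.28,0,-0.03,0],[-1,0.31,0,-0.28,0,-0.03,0]]'; python3 -m handwheel '[[-1,0.31,0,-0.28,0,-0.03,0],[-1,0.31,0,-0.28,0,-0.03,0],[-1,0.31,0,-0.28,0,-0.03,0],[-1,0,0,0,0,0,0],[-1,0,0,0,0,0,0],[-1,0,0,0,0,0,0]]'; python3 - <<'E'
from h import *
p=snapshot("side"); s=sense()
R=Ro.from_euler("xyz",s["tcp_rot"],degrees=True); print("lip",s["tool_pos"]+R.apply([95,0,101.5]),s["joint_pos"].round())
for q in (p,snapshot("top")):print([(np.round(d["location"],1),round(d["conf"],2)) for d in place_of(q,"blue_center")[:4]])
E
```

```text
time: 33.05
tool_pos: [534.8, -266.1, 153.0]
tcp_rot: [180.0, 20.5, 2.6]
ft_force: [0.1, -0.5, -3.9]
finger_gap: 14.9
grip_force: 80.3
time: 34.05
tool_pos: [583.0, -264.7, 164.6]
tcp_rot: [180.0, 41.2, 2.5]
ft_force: [-0.2, 0.5, -3.0]
finger_gap: 15.1
grip_force: 80.6
time: 34.55
tool_pos: [595.4, -264.0, 164.1]
tcp_rot: [180.0, 46.2, 2.5]
ft_force: [0.4, 0.5, -2.2]
finger_gap: 15.1
grip_force: 80.6
lip [ 587.87656775 -264.47209916   25.88732945] [-20.  64.  28. -21. 130.  60.]
[(array([ 629.4, -267.9,   40. ]), 0.97), (array([778.8, 199.3,  30.8]), 0.9), (array([397.2, 106.8,  26. ]), 0.66)]
[(array([392.2, 112. ,  27.8]), 0.68), (array([776.8, 202. ,  33.9]), 0.67)]
```

```bash
python3 -m handwheel '[[-1,-1,0,0,0,0,0],[-1,-2,0,0,0,0,0],[-1,-2,0,0,0,0,0],[-1,-2,0,0,0,0.05,0],[-1,-2,0,0,0,0.1,0],[-1,-1,0,-1,0,0.11,0],[-1,0,0,-1,0,0.11,0],[-1,0,0,0,0,0.11,0],[-1,0,0,0,0,0.11,0],[-1,0,0,0,0,0.11,0],[-1,0,0,0,0,0.108,0],[-1,0,0,0,0,0,0]]'; python3 -m handwheel '[[-1,-1,0,0,0,0,0],[-1,-3,0,0,0,0,0],[-1,-3,0,0,0,0,0],[-1,-3,0,0,0,0,0],[-1,-2,0,0,0,0,0],[-1,0,0,0,0,0,0],[-1,0,0,0,0,0,0]]'; python3 - <<'E'
from h import *
p=snapshot("side"); s=sense()
for q in (p,snapshot("top")):
  for n in("blue_center","amber_center","green_center"): print(n,[(np.round(d["location"],1),round(d["conf"],2)) for d in place_of(q,n)[:4]])
to([424,-105.5,251],[180,0,95.7])
E
```

```text
time: 35.75
tool_pos: [533.5, -265.7, 250.4]
tcp_rot: [180.0, 0.1, 2.5]
ft_force: [-0.8, 1.1, -4.1]
finger_gap: 15.3
grip_force: 80.5
time: 36.33
tool_pos: [416.5, -271.9, 251.9]
tcp_rot: [180.0, 0.4, 2.5]
ft_force: [0.8, 0.9, -2.8]
finger_gap: 14.9
grip_force: 80.5
blue_center [(array([401. , 110.2,  23.5]), 0.94), (array([778.2, 199.7,  30.1]), 0.71), (array([ 630.7, -266.9,   42.4]), 0.57), (array([623.2, 149.8,  35.9]), 0.16)]
amber_center [(array([ 623.6, -150.4,   45.9]), 0.85), (array([670.8, 426.5,  32.8]), 0.6)]
green_center [(array([626. , 153.6,  36.7]), 0.63)]
blue_center [(array([393. , 110.4,  28.6]), 0.93), (array([779.4, 201.1,  32.9]), 0.75), (array([ 626.8, -267.1,   46. ]), 0.64)]
amber_center [(array([673.7, 429.7,  30.1]), 0.74), (array([ 623.3, -151.4,   43.5]), 0.55)]
green_center [(array([618.5, 151.7,  33.6]), 0.88)]
at [ 417.3 -271.4  250.7] [-179.99    0.32    2.61] shift cm [  1.42 -16.55  -0.03] turn [-0.005  0.004 -1.625]
```

Both baubles are in their nests and green hasn't moved. I'll return the scoop to the pad.

```bash
python3 -m handwheel '[[-1,0.3,-3.3,0,0,0.005,0],[-1,0.3,-3.3,0,0,0,0],[-1,0.3,-3.3,0,0,0,0],[-1,0.3,-3.3,0,0,0,0],[-1,0.2,-3.3,0,0,0,0],[-1,0,0,0,0,0,-0.12],[-1,0,0,0,0,0,-0.12],[-1,0,0,0,0,0,-0.12],[-1,0,0,0,0,0,-0.12],[-1,0,0,0,0,0,-0.12],[-1,0,0,0,0,0,-0.12],[-1,0,0,0,0,0,-0.12]]'; python3 -m handwheel '[[-1,0,0,0,0,0,-0.12],[-1,0,0,0,0,0,-0.12],[-1,0,0,0,0,0,-0.12],[-1,0,0,0,0,0,-0.12],[-1,0,0,0,0,0,-0.12],[-1,0,0,0,0,0,-0.12],[-1,0,0,0,0,0,-0.065],[-1,0,0,0,0,0,0],[-1,0,0,0,0,0,0],[-1,0,0,0,0,0,0]]'; python3 -c "
from h import *
to([424,-105.5,111],[180,0,95.7])"
```

```text
time: 37.73
tool_pos: [423.6, -106.0, 250.9]
tcp_rot: [180.0, 0.0, 51.1]
ft_force: [-0.3, -0.4, -2.8]
finger_gap: 15.2
grip_force: 80.8
time: 38.57
tool_pos: [423.6, -106.1, 250.9]
tcp_rot: [-180.0, 0.0, 95.5]
ft_force: [-0.6, 0.3, -3.0]
finger_gap: 15.3
grip_force: 80.9
at [ 423.6 -106.1  250.9] [-1.800e+02  1.000e-02  9.554e+01] shift cm [ 0.06  0.05 13.99] turn [-0.     0.    -0.003]
```

```bash
python3 -m handwheel '[[-1,0.06,0.05,2,0,0,0],[-1,0,0,3,0,0,0],[-1,0,0,3,0,0,0],[-1,0,0,3,0,0,0],[-1,0,0,2,0,0,0],[-1,0,0,0.9,0,0,0],[-1,0,0,0,0,0,0],[-1,0,0,0,0,0,0]]'; python3 -m handwheel '[[-1,0,0,0.1,0,0,0],[-1,0,0,0.05,0,0,0],[-1,0,0,0,0,0,0],[-1,0,0,0,0,0,0]]'
```

```text
time: 39.23
tool_pos: [424.4, -105.6, 112.4]
tcp_rot: [180.0, 0.0, 95.6]
ft_force: [0.8, -0.1, -2.7]
finger_gap: 14.9
grip_force: 81.0
time: 39.57
tool_pos: [424.2, -105.6, 110.7]
tcp_rot: [180.0, 0.0, 95.7]
ft_force: [-0.2, 0.3, -2.4]
finger_gap: 15.2
grip_force: 81.0
```

```bash
python3 -m handwheel '[[-1,0,0,0.08,0,0,0],[-1,0,0,0.05,0,0,0],[-1,0,0,0,0,0,0],[-1,0,0,0,0,0,0]]'
```

```text
time: 39.9
tool_pos: [424.2, -105.7, 109.4]
tcp_rot: [180.0, 0.0, 95.7]
ft_force: [-1.0, -0.8, 0.9]
finger_gap: 15.4
grip_force: 81.5
```

```bash
python3 -m handwheel '[[-0.5,0,0,0,0,0,0],[0,0,0,0,0,0,0],[0.5,0,0,0,0,0,0],[1,0,0,0,0,0,0],[1,0,0,0,0,0,0],[1,0,0,0,0,0,0],[1,0,0,-1,0,0,0],[1,0,0,-2,0,0,0],[1,0,0,-3,0,0,0],[1,0,0,-3,0,0,0],[1,0,0,-3,0,0,0],[1,0,0,-2,0,0,0]]' 40; python3 -m handwheel '[[1,-3,0,0,0,0,0],[1,-4,0,0,0,0,0],[1,-4,0,0,0,0,0],[1,-4,0,0,0,0,0],[1,-4,0,0,0,0,0],[1,-3,0,0,0,0,0],[1,0,0,0,0,0,0],[1,0,0,0,0,0,0],[1,0,0,0,0,0,0]]'; python3 - <<'E'
from h import *
ps=[snapshot("top"),snapshot("side")]
for p in ps:
    for n in("scoop_grip","scoop_pocket","amber_center","blue_center","green_center","pliers"): print(n,[np.round(d["location"]).tolist() for d in place_of(p,n)[:3]])
cv2.imwrite("pics/f.png",np.hstack([cv2.resize(p["image"][a:a+200,b:b+200],None,fx=2,fy=2) for p,a,b in((ps[0],110,200),(ps[1],140,150))])[:,:,::-1])
print(sense()["tool_pos"])
E
```

```text
time: 40.9
tool_pos: [424.8, -105.8, 253.3]
tcp_rot: [179.8, 0.1, 95.7]
ft_force: [0.7, -0.4, 0.1]
finger_gap: 85.5
grip_force: 0.0
time: 41.65
tool_pos: [445.7, -324.2, 249.4]
tcp_rot: [180.0, -0.0, 95.7]
ft_force: [1.2, 0.0, 0.1]
finger_gap: 85.3
grip_force: 0.0
scoop_grip [[424.0, -108.0, 113.0]]
scoop_pocket [[420.0, -44.0, 40.0]]
amber_center [[622.0, -153.0, 43.0], [671.0, 432.0, 30.0]]
blue_center [[780.0, 202.0, 32.0], [628.0, -269.0, 45.0], [394.0, 112.0, 29.0]]
green_center [[619.0, 152.0, 35.0]]
pliers [[626.0, -3.0, 1.0]]
scoop_grip [[421.0, -104.0, 108.0], [418.0, -42.0, 45.0]]
scoop_pocket [[418.0, -43.0, 45.0]]
amber_center [[622.0, -149.0, 47.0], [671.0, 427.0, 31.0]]
blue_center [[780.0, 200.0, 30.0], [630.0, -267.0, 43.0]]
green_center [[625.0, 154.0, 34.0]]
pliers [[625.0, -10.0, 1.0]]
[ 445.75829958 -324.42424201  249.12254118]
```

The scoop is upright on the pad at its start pose and released. All the balls are where they should be and the pliers haven't moved.

```bash
python3 -c "
from bench import hand_in
print(hand_in())"
```

```text
the job is handed in; nothing more can be done
None
```

I handed the job in at about 42 s, without a verdict back: in the last pictures the amber and blue baubles lay in their own nests, the scoop stood released on the black pad, and the green bauble and pliers had not moved.

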